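# Load the sprung lift with two spring units

### The job

Stand the two assembled spring units that stand on the table in front of you upright on the sprung tray of the lift, one in each of its two bays. The tray sinks under weight: lower each unit until you feel that the tray is carrying it and only then let go, so that neither a unit nor the tray ever drops or springs up, and do not press a unit down hard. Leave the lone piston standing where it is.

Things in the scene. Friction and masses are not known exactly. Their poses are not given: they have to be found in the camera images.
- unit_a: One spring unit: coil spring on a white piston, pale disc and short pin on top; upright, 65 mm across, 147 mm tall. Origin: centre of its underside, z up. Yaw does not matter. The pin (15 mm across) stands 130 to 147 mm above the origin: grip it from above, tips just over the disc (63 mm across). Counts as solid. Weighs 5 to 7.5 N, unknown, each its own. The units are alike; either may go in either bay.
- unit_b: The other spring unit: coil spring on a white piston, pale disc and short pin on top; upright, 65 mm across, 147 mm tall. Origin: centre of its underside, z up. Yaw does not matter. The pin (15 mm across) stands 130 to 147 mm above the origin: grip it from above, tips just over the disc (63 mm across). Counts as solid. Weighs 5 to 7.5 N, unknown, each its own. The units are alike; either may go in either bay.
- piston: A lone white piston without spring or disc: 65 mm across, 103 mm tall, narrow steel stem on top; it stands on the table near or between the spring units. Origin: centre of its underside. A bystander: leave it.
- lift: Sprung lift fixed to the table: dark base plate, column at its +x side, in front of it a bare aluminium tray 92 x 184 mm that slides only up and down. Origin: on the table under the tray's middle; x to the column, y along the tray. Column with rods and spring drum: 168 mm tall, from x = +50 mm on. Two bays at y = +45 and -45 mm, 86 x 86 mm inside, flat floor, rim and dividing rib 8 mm above the floor.
- bay_left (a point): Fixed point on the table plane straight below the centre of one bay (lift y = +45 mm). It does not move with the tray. The bay floor's height is not reported and differs from run to run: the empty tray rests with its floor 90 to 140 mm above the table.
- bay_right (a point): Fixed point on the table plane straight below the centre of the other bay (lift y = -45 mm). The tray sinks 3 to 4 mm for each newton put on it (a unit: some 18 to 27 mm), stays level, rises again when unloaded and swings for about a second after a jolt. Under both units its floor rests at least 35 mm above the table.
There are look-alikes about, which are no part of the job. Leave any orange or pink look-alike of the unit_b alone.

How it is judged:
By the outcome, as a careful person would: the job done as asked, in the order asked, and still so for the second after the job is handed in, with the robot touching nothing.
It also fails if it takes over 67 s, if anything falls off the work surface, if the arm or the gripper's body presses on something with over 40 N, if the wrist force passes 120 N, or if a joint passes its speed limit or range.

### The arm

A 7-joint arm with a two-finger parallel gripper is mounted at the origin on a cart in front of the work surface, level with it; the furniture and walls round the work are solid. World frame = base frame: x ahead of the robot, y to its left, z up, the work surface at z = 0. Lengths are in m, angles in rad, forces in N, time in s.
With the tool pointing down it reaches from about 0.35 to 0.9 m from the base axis. Payload 7.2 kg.
Tool frame: the origin (TCP) lies midway between the tips of the shut fingers; the grasp point (between the pads) lies env.hold_point_z behind it (env.hold_point_z is the distance from the TCP to the grasp point, in m); z points along the fingers, y is the direction in which the jaws open and shut (so a half turn about z gives the same grasp; the last joint's range is limited). The gripper opens to 88 mm and grips with 3 to 60 N. Pads are 20 mm wide; open, the fingers measure 115 mm over their backs; the gripper's body (75 mm by 178 mm) begins 61 mm behind the grasp point.
Start: joints at [-1.37, 0.411, -0.013, 1.596, 0.006, 1.134, -0.082], TCP at [0.166, 0.603, 0.223] pointing down, gripper open.
Joint ranges: [-2.95, 2.95], [-0.29, 1.99], [-1.47, 1.44], [0.14, 2.54], [-1.03, 4.17], [0.13, 1.85], [-2.86, 2.86]. Speed limits (rad/s): [2.39, 2.39, 3.01, 3.01, 3.14, 3.14, 3.14].

### API

Orientations are given as a unit quaternion [x, y, z, w].
In Python, from rig import env gives the robot as it stands. Calls block until the motion is done:
- env.goto(position, orientation): joint-space move of the TCP to a pose.
- env.servo_line(position, rot=None, max_speed=0.15): straight line of the TCP; rot=None keeps the orientation; max_speed is the mean speed in m/s.
- env.move_joints(angles): joint-space move.
- env.set_gripper(opening, force=None): finger opening in m; force is the grip in N (None keeps the last); returns when the fingers have stopped.
- env.dwell(seconds).
- env.inverse_kinematics(position, orientation): joint angles nearest the present ones, or None.
- env.read_camera(name): name is "scene" or "top"; returns the picture (400x640x3 uint8, blue, green, red); there is no depth.
- env.get_calibration(name): a dict with "fx", "fy", "cx", "cy" (pixels), "view" (4x4, takes a point from world to camera coordinates). Camera axes: x right, y down, z forward; pixel columns grow to the right and rows downward; lengths in m; the calibration is good to about 2 mm. A picture is of the moment at which its call begins. get_calibration takes no time and is no camera call.
A pose or a line that the arm cannot do raises env.IKError and nothing moves.
- env.close_job(): hands the job in, once; it reports no verdict.
Readings, each from a call of its own:
- env.read_time(): time.
- env.read_q(): joint angles.
- env.read_joint_velocities(): joint speeds.
- env.read_joint_efforts(): joint torques, N m.
- env.read_tool_pos(): TCP position.
- env.read_eef_rot(): TCP orientation.
- env.read_force(): force on the tool from outside, world axes, zero at the start.
- env.read_wrist_torque(): the same for the moment, N m.
- env.read_width(): finger opening in m.
Only numpy, scipy, OpenCV 4.12 (cv2) and the standard library are available. Lean on these libraries where they do the work, as an engineer would, in place of code of your own. Each camera call takes 0.05 s, during which the arm holds its last target.

## Working session

There is one attempt and no reset: what is moved stays moved. The work goes in short steps, each a Python script; the robot and the scene stay as the last script left them, time stands still between calls to the robot, and variables do not carry over. Pictures are saved under pics/ and viewed, and the job is handed in when it is done.

```bash
ls; mkdir -p pics; python3 - <<'E'
from rig import env
import cv2
for n in ("scene","top"):
    im=env.read_camera(n); cv2.imwrite(f"pics/{n}0.png",im)
    c=env.get_calibration(n); print(n,c)
print(env.read_time(),env.hold_point_z,env.read_tool_pos(),env.read_eef_rot(),env.read_force(),env.read_width())
E
```

```text
pics
scene {'fx': 396.4405601592634, 'fy': 396.4405601592634, 'cx': 323.15011136397385, 'cy': 191.75629610453447, 'view': array([[ 0.98786554, -0.15485208, -0.01193743, -0.49651193],
       [-0.13799603, -0.83986496, -0.5249609 ,  0.14871442],
       [ 0.07126546,  0.52023811, -0.85104262,  1.0822278 ],
       [ 0.        ,  0.        ,  0.        ,  1.        ]])}
top {'fx': 393.0586772883912, 'fy': 393.0586772883912, 'cx': 319.2034411986879, 'cy': 197.3837827265981, 'view': array([[ 0.02683156, -0.99960176, -0.00873982,  0.09379146],
       [-0.98998624, -0.02535929, -0.1388674 ,  0.50237335],
       [ 0.13859047,  0.01237833, -0.99027242,  1.09810393],
       [ 0.        ,  0.        ,  0.        ,  1.        ]])}
0.1 0.0187 [0.16587163 0.60210545 0.22189074] [ 1.33955821e-01  9.90987024e-01 -7.43892007e-04 -5.37048816e-05] [-0.2355433   0.50760156 -0.31050582] 0.08761395394571184
```

View pics/scene0.png

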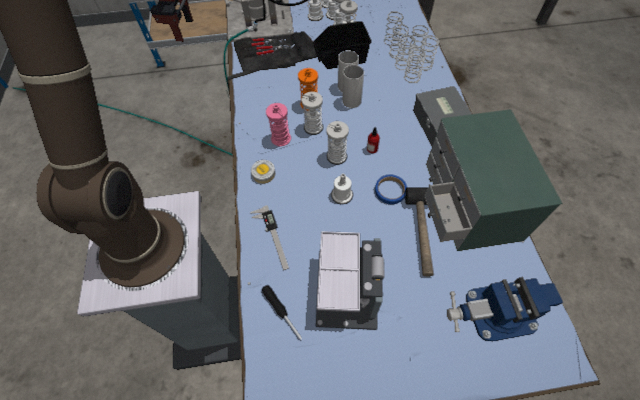

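View pics/top0.png

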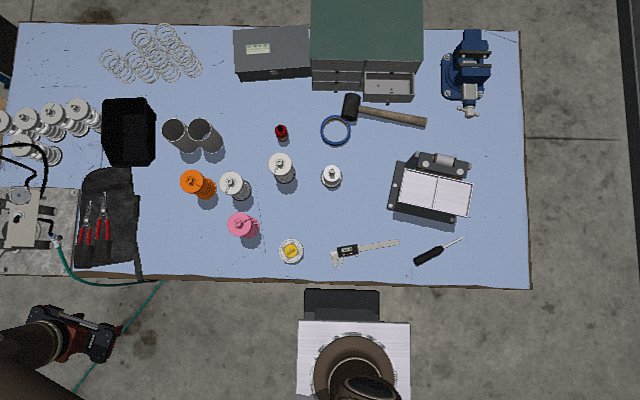

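```bash
python3 - <<'E'
import cv2,numpy as np
a=cv2.imread("pics/scene0.png");b=cv2.imread("pics/top0.png")
A=cv2.resize(a[60:210,240:400],None,fx=5,fy=5,interpolation=cv2.INTER_CUBIC)[:600,:800]
cv2.imwrite("pics/c1.png",cv2.resize(a[60:210,250:400],(600,600),interpolation=cv2.INTER_CUBIC))
cv2.imwrite("pics/c2.png",cv2.resize(b[140:265,175:350],(800,571),interpolation=cv2.INTER_CUBIC))
cv2.imwrite("pics/c3.png",cv2.resize(b[140:240,370:490],(720,600),interpolation=cv2.INTER_CUBIC))
cv2.imwrite("pics/c4.png",cv2.resize(a[220:340,300:400],(500,600),interpolation=cv2.INTER_CUBIC))
E
```

```text
(no output)
```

View pics/c1.png

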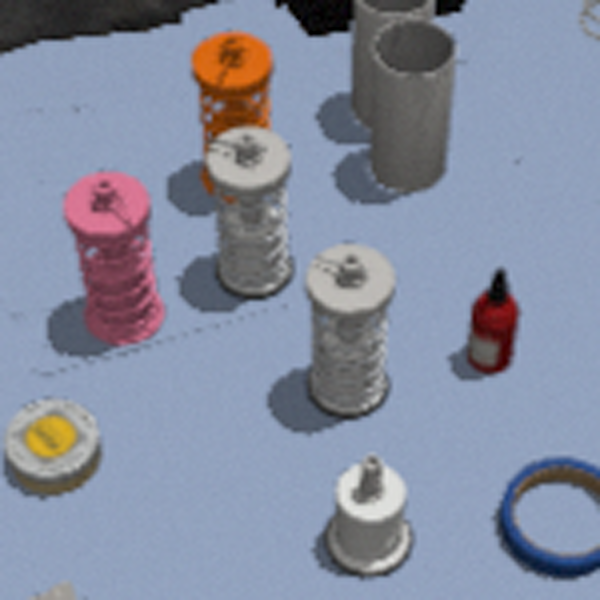

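View pics/c2.png

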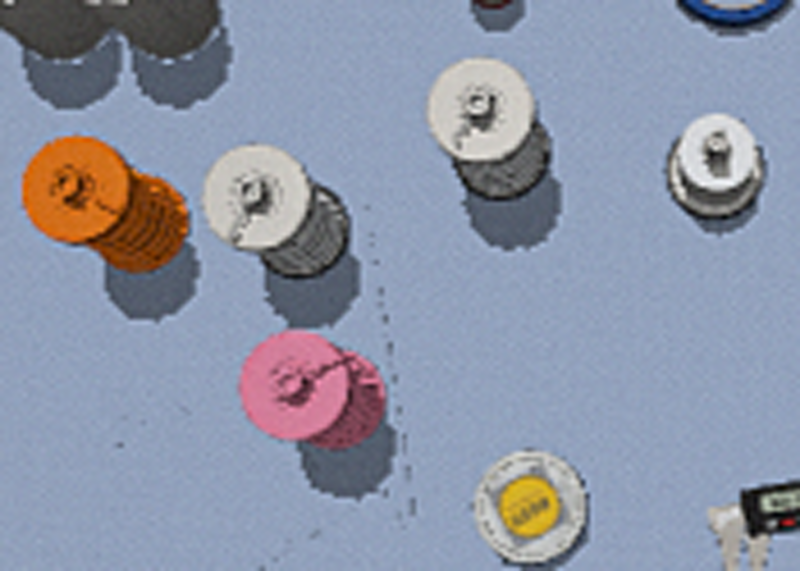

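View pics/c3.png

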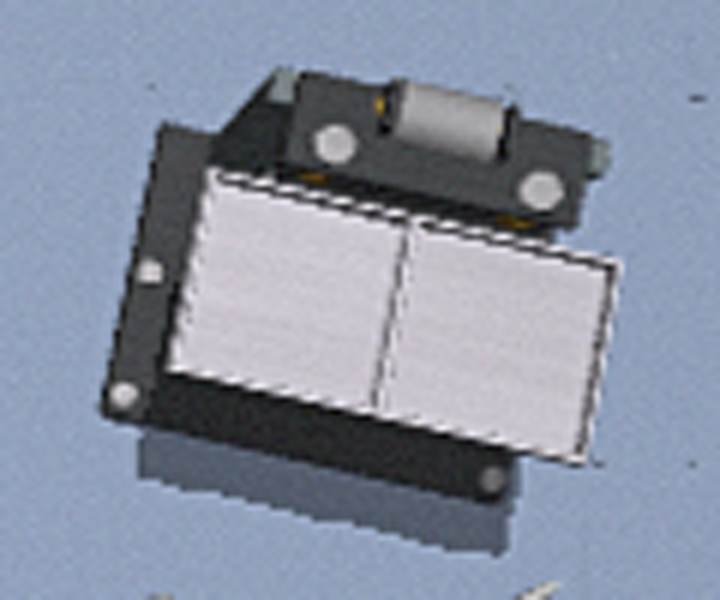

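View pics/c4.png

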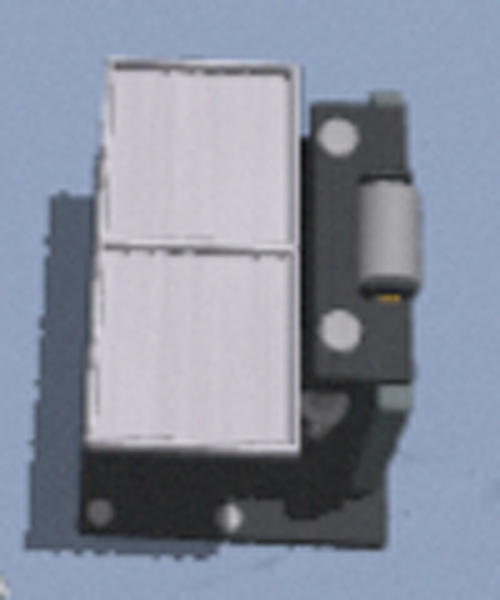

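```bash
cat > geo.py <<'E'
import numpy as np
from scipy.optimize import least_squares
from rig import env
C={n:env.get_calibration(n) for n in("scene","top")}
def proj(n,P):
    c=C[n];P=np.atleast_2d(P);q=P@c["view"][:3,:3].T+c["view"][:3,3]
    return np.c_[c["fx"]*q[:,0]/q[:,2]+c["cx"],c["fy"]*q[:,1]/q[:,2]+c["cy"]]
def onplane(n,uv,z):
    c=C[n];R=c["view"][:3,:3];t=c["view"][:3,3]
    d=R.T@np.array([(uv[0]-c["cx"])/c["fx"],(uv[1]-c["cy"])/c["fy"],1]);o=-R.T@t
    return o+d*(z-o[2])/d[2]
E
python3 - <<'E'
from geo import *
def cr(p,off,s): return (np.array(p)+.5)/s-.5+np.array(off)
for nm,t,s in (("U1",(257.5,197),(248,161)),("U2",(481.5,109),(350,278)),("pis",(716,150),(372,490))):
    tt=cr(t,(175,140),4.571);ss=cr(s,(250,60),4)
    zz=.13
    r=least_squares(lambda p:np.r_[proj("top",p)[0]-tt,proj("scene",p)[0]-ss],[.5,0,.1])
    print(nm,tt,ss,"tri",r.x,np.abs(r.fun).max(),onplane("top",tt,zz),onplane("scene",ss,zz))
T=np.array([cr(p,(370,140),6) for p in((208,170),(620,260),(585,463),(168,372))])
S=np.array([cr(p,(300,220),5) for p in((108,58),(300,65),(298,453),(87,443))])
print(T,S)
# local corners order top: (+x,+y),(+x,-y),(-x,-y),(-x,+y); scene: (-x,+y),(+x,+y),(+x,-y),(-x,-y)
L=np.array([(46,92),(46,-92),(-46,-92),(-46,92)])/1000
def W(p):
    c,s=np.cos(p[3]),np.sin(p[3]);return np.c_[L@np.array([[c,s],[-s,c]])+p[:2],np.full(4,p[2])]
def f(p,w=(1,1)): return np.r_[w[0]*(proj("top",W(p))-T).ravel(),w[1]*(proj("scene",W(p)[[3,0,1,2]])-S).ravel()]
for w in((1,1),(1,.0),(0,1)):
    r=least_squares(f,[.45,-.25,.12,0],args=(w,));print(r.x,np.round(r.fun,1))
E
```

```text
U1 [230.94279151 182.70717567] [311.625  99.875] tri [0.52187132 0.3433096  0.12309196] 0.30394483938664507 [0.51990967 0.34154035 0.13      ] [0.52212601 0.33675321 0.13      ]
U2 [279.94738569 163.45537082] [337.125 129.125] tri [0.57681873 0.21353919 0.1280846 ] 0.33840810282708844 [0.57546288 0.21322362 0.13      ] [0.57752165 0.21219123 0.13      ]
pis [331.24907023 172.42496172] [342.625 182.125] tri [0.56900088 0.0744754  0.06507557] 0.4069648736054887 [0.55445142 0.07547147 0.13      ] [0.56059539 0.03346658 0.13      ]
[[404.25       167.91666667]
 [472.91666667 182.91666667]
 [467.08333333 216.75      ]
 [397.58333333 201.58333333]] [[321.2 231.2]
 [359.6 232.6]
 [359.2 310.2]
 [317.  308.2]]
[ 0.50902237 -0.1987588   0.13483161 -0.19989046] [ 0.  -0.7  0.  -0.4 -0.2 -0.3 -0.2 -0.8 -0.7  0.2 -0.6  0.1  0.   0.1
 -0.6  0.3]
[ 0.50765633 -0.199258    0.13376449 -0.19404941] [ 0.   0.1  0.  -0.1 -0.   0.1 -0.  -0.  -0.   0.  -0.   0.  -0.   0.
 -0.   0. ]
[ 0.51034168 -0.19792798  0.13307025 -0.20500148] [-0.  -0.  -0.  -0.  -0.  -0.  -0.  -0.  -0.   0.  -0.   0.1  0.3 -0.1
 -0.2 -0.1]
```

Scene: white, sprung units at scene px (312,100) and (337,129) with pale discs; piston without a spring at (342,182); orange (308,77) and pink (277,108) are look-alikes; the stock in the top-left corner lies off to the side. The two pale, sprung ones fit, and the crops confirm it. Triangulated disc heights of 0.123 and 0.128 m agree with 0.130 m. The tray rim comes out at about 0.134 m, so the floor is at about 0.126 m, inside the given range. I'll refine the disc centres with masks.

```bash
python3 - <<'E'
from geo import *
import cv2
from scipy.optimize import minimize
th=np.linspace(0,2*np.pi,60)
g={n:cv2.imread(f"pics/{n}0.png").astype(float) for n in("scene","top")}
for nm,p0 in(("U1",(.5205,.340)),("U2",(.5765,.2128))):
  for cams in(("top",),("scene",),("top","scene")):
    def cost(p):
        s=0
        for n in cams:
            for r,sg in((.0285,1),(.0345,-1)):
                P=np.c_[p[0]+r*np.cos(th),p[1]+r*np.sin(th),np.full(60,.13)]
                uv=proj(n,P).astype(np.float32)
                v=cv2.remap(g[n][...,2].astype(np.float32),uv[:,:1],uv[:,1:],cv2.INTER_LINEAR)
                s-=sg*np.minimum(v,230).mean()
        return s
    r=minimize(cost,p0,method="Nelder-Mead",options=dict(initial_simplex=np.array(p0)+np.array([[0,0],[.004,0],[0,.004]])))
    print(nm,cams,r.x,r.fun)
q=[0,1,0,0]
for p in((.5205,.34,.132),(.5205,.34,.32),(.5765,.2128,.32),(.5,-.2428,.32),(.518,-.1546,.2)): 
    j=env.inverse_kinematics(p,q);print(p,None if j is None else np.round(j,2))
E
```

```text
U1 ('top',) [0.52061059 0.34339783] -74.59873962402344
U1 ('scene',) [0.522414  0.3415344] -52.20111846923828
U1 ('top', 'scene') [0.52144215 0.34263238] -119.50395202636719
U2 ('top',) [0.57588078 0.21486237] -82.75523376464844
U2 ('scene',) [0.57748482 0.2132923 ] -48.61381530761719
U2 ('top', 'scene') [0.57654954 0.21414753] -125.53709411621094
(0.5205, 0.34, 0.132) [-0.72  0.49  0.08  1.7  -0.05  0.95  0.96]
(0.5205, 0.34, 0.32) [-0.75  0.34  0.13  1.47 -0.04  1.33  0.95]
(0.5765, 0.2128, 0.32) [-0.63  0.33  0.27  1.5  -0.09  1.32  1.22]
(0.5, -0.2428, 0.32) [-0.54  0.43  1.28  1.68 -0.42  1.35  2.38]
(0.518, -0.1546, 0.2) [-0.48  0.38  0.88  1.87 -0.34  1.05  2.11]
```

```bash
cat >> geo.py <<'E'
def avgF(n=15,dt=0.01):
    F=[]
    for _ in range(n): env.dwell(dt);F.append(env.read_force())
    F=np.array(F);return F.mean(0),F.std(0)
E
python3 - <<'E'
from geo import *
import cv2
q=[0,1,0,0]
env.set_gripper(.045,force=40)
env.goto([.5213,.3422,.21],q)
print(env.read_time(),avgF(),env.read_width())
env.servo_line([.5213,.3422,.160],max_speed=.12)
print(env.read_time(),env.read_tool_pos(),env.read_q())
a=env.read_camera("scene");b=env.read_camera("top")
o=np.hstack([cv2.resize(a[50:150,250:350],(400,400),interpolation=cv2.INTER_CUBIC),cv2.resize(b[130:230,190:290],(400,400),interpolation=cv2.INTER_CUBIC)])
cv2.imwrite("pics/g1.png",o)
E
```

```text
2.5333 (array([-0.05315461, -0.01049844, -0.02636306]), array([0.33434013, 0.42469996, 0.45955477])) 0.04516111071848388
3.225 [0.52138943 0.34246744 0.16024675] [-0.72698372  0.46452274  0.09426666  1.67419899 -0.04995336  1.00512469
  0.95515918]
```

View pics/g1.png

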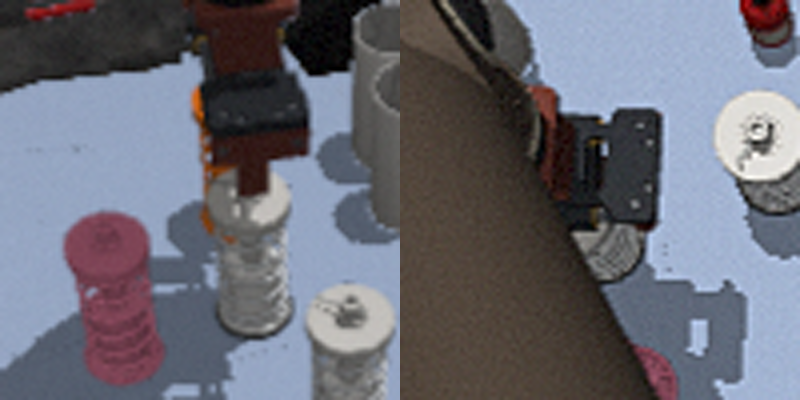

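The gripper sits centred over the first unit at crop px (250,190). Next: grasp, lift a little, and weigh.

```bash
python3 - <<'E'
from geo import *
b0,_=avgF(30)
env.servo_line([.5213,.3422,.1325],max_speed=.06)
print("down",avgF(10)[0],env.read_tool_pos())
env.set_gripper(.0,force=40)
print("grip",avgF(10)[0],env.read_width())
env.servo_line([.5213,.3422,.20],max_speed=.1)
f,s=avgF(30);print(b0,"lift",f,env.read_width(),env.read_tool_pos(),env.read_wrist_torque(),env.read_time())
E
```

```text
down [ 0.0448009   0.14081238 -0.10147878] [0.52134019 0.34218572 0.13245162]
grip [ 0.06514804  1.78979704 -0.13679928] 0.013888540418785603
[ 0.13207509 -0.05251645  0.2489997 ] lift [ 0.06932764  0.00845389 -6.31378368] 0.014115323398611835 [0.52102756 0.342024   0.19929643] [-0.02051209 -0.01324321 -0.02073398] 6.025
```

```bash
python3 - <<'E'
from geo import *
import cv2
env.servo_line([.5213,.3422,.33],max_speed=.2)
q=np.array(env.read_q()); 
az=lambda x,y:np.arctan2(y,x)
q[0]-= az(.500,-.2428)-az(.5213,.3422)
t=env.read_time();env.move_joints(q);print(t,env.read_time(),env.read_tool_pos(),env.read_q())
env.servo_line([.500,-.2428,.33],max_speed=.15)
f,s=avgF(20);print(f,env.read_tool_pos(),env.read_width(),env.read_eef_rot(),env.read_time())
a=env.read_camera("scene")
cv2.imwrite("pics/t1.png",cv2.resize(a[150:350,250:450],(600,600),interpolation=cv2.INTER_CUBIC))
E
```

```text
6.825 9.025 [ 0.56113297 -0.27046512  0.32850028] [ 0.29186207  0.34274686  0.11079452  1.45222571 -0.03885372  1.35084731
  0.94539543]
[ 0.19738096  0.01618002 -6.45389741] [ 0.50079555 -0.24303045  0.32972426] 0.013471358071380671 [ 4.93718250e-01  8.69621310e-01 -2.12370866e-04 -1.01085770e-03] 9.7917
```

View pics/t1.png

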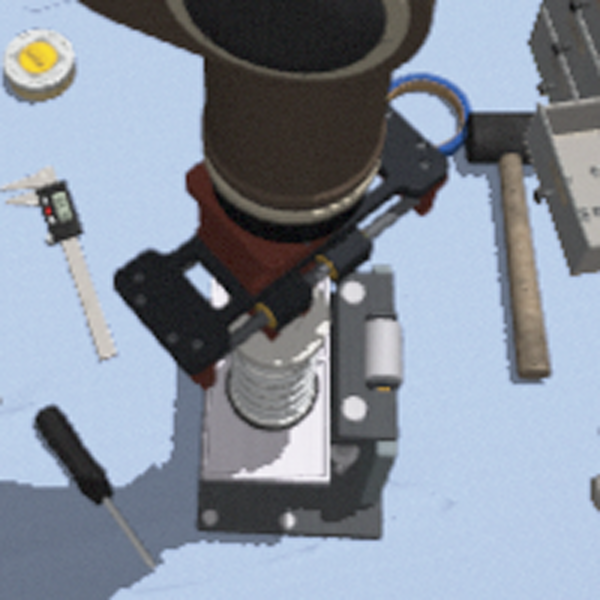

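```bash
cat >> geo.py <<'E'
def lower(x,y,zfast,b,zmin):
    env.servo_line([x,y,zfast],max_speed=.1)
    env.dwell(.2)
    W=avgF(25)[0][2]-b; print("W",W,env.read_tool_pos(),env.read_time())
    z=zfast;H=[]
    step=.002
    while z>zmin:
        z-=step; env.servo_line([x,y,z],max_speed=.03)
        f=avgF(15)[0][2]-b; H.append((z,f)); print(round(z,4),round(f,2),end="; ")
        c=[h for h in H if .88*abs(W)>-h[1]]
        if f>-2.2:
            # fit line on loaded points to predict zero crossing
            A=np.array(c); k=np.polyfit(A[:,0],A[:,1],1); z0=-k[1]/k[0]
            print("\nslope N/mm",k[0]/1000,"z0",z0,"contact",(W-k[1])/k[0])
            break
    else: print("no contact");return W,None
    z0=max(z0,z-.010)
    env.servo_line([x,y,z0],max_speed=.015)
    env.dwell(.3)
    print("res",avgF(40)[0]-[0,0,b],env.read_tool_pos(),env.read_time())
    return W,z0
E
python3 - <<'E'
from geo import *
print(lower(.500,-.2428,.270,.08,.215))
E
```

```text
W -6.461110008193972 [ 0.50007478 -0.24284114  0.27025037] 11.0
0.268 -6.46; 0.266 -6.58; 0.264 -6.29; 0.262 -6.05; 0.26 -5.44; 0.258 -5.18; 0.256 -4.19; 0.254 -3.79; 0.252 -3.33; 0.25 -2.91; 0.248 -2.2; 0.246 -1.46; 
slope N/mm -0.2802963123993706 z0 0.24028726777823783 contact 0.26333826674745753
res [-0.69903374  1.01511896 -0.1033553 ] [ 0.5000139  -0.24280881  0.24030552] 16.6667
(np.float64(-6.461110008193972), np.float64(0.24028726777823783))
```

```bash
python3 - <<'E'
from geo import *
import cv2
a=env.read_camera("scene");b=env.read_camera("top")
o=np.hstack([cv2.resize(a[220:340,300:400],(400,480),interpolation=cv2.INTER_CUBIC),cv2.resize(b[140:240,390:490],(400,480),interpolation=cv2.INTER_CUBIC)])
cv2.imwrite("pics/p1.png",o)
print(env.read_wrist_torque())
E
```

```text
[ 0.15223489  0.24428401 -0.056715  ]
```

View pics/p1.png

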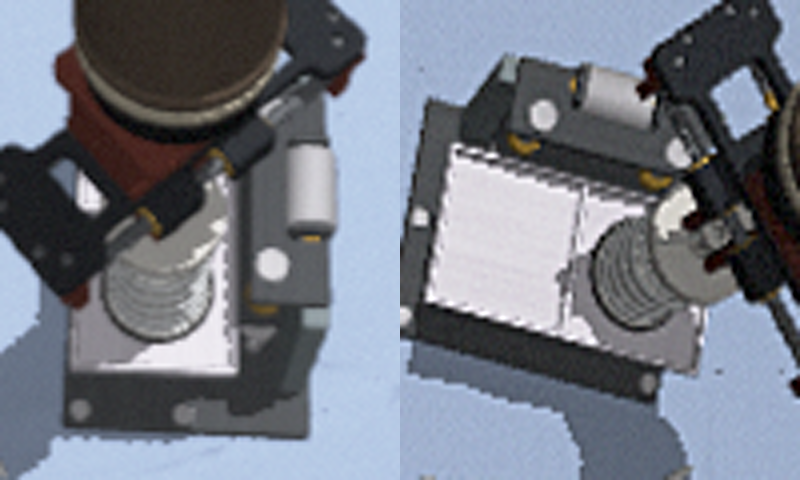

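The base sits inside the bay at scene crop px (158,285), clear of the rim and rib. The residual load is 0.1 N. I'll ease the grip first so it settles, then open.

```bash
python3 - <<'E'
from geo import *
import cv2
for F in(20,8,3):
    env.set_gripper(.0,force=F); print(F,avgF(15)[0],env.read_wrist_torque(),env.read_width())
env.set_gripper(.020,force=3);print(avgF(15)[0],env.read_width())
env.set_gripper(.045,force=40)
env.servo_line([.5,-.2428,.30],max_speed=.1)
a=env.read_camera("scene");b=env.read_camera("top")
o=np.hstack([cv2.resize(a[220:340,300:400],(400,480),interpolation=cv2.INTER_CUBIC),cv2.resize(b[140:240,390:490],(400,480),interpolation=cv2.INTER_CUBIC)])
cv2.imwrite("pics/p2.png",o);print(env.read_time(),avgF(30)[0])
E
```

```text
20 [-0.70573683  0.91280821  0.19048284] [0.10617731 0.17972255 0.04041048] 0.014147109630452959
8 [-0.44245357  1.01150181 -0.2099031 ] [ 0.17044703  0.17241438 -0.00508658] 0.01456375282863284
3 [-0.53931517  1.21029982  0.01070083] [0.15178125 0.15966705 0.01930882] 0.014679130502521183
[-0.11239723  0.05084384 -0.04041139] 0.020312869290696894
19.6917 [ 0.15843869  0.06737908 -0.09902132]
```

View pics/p2.png

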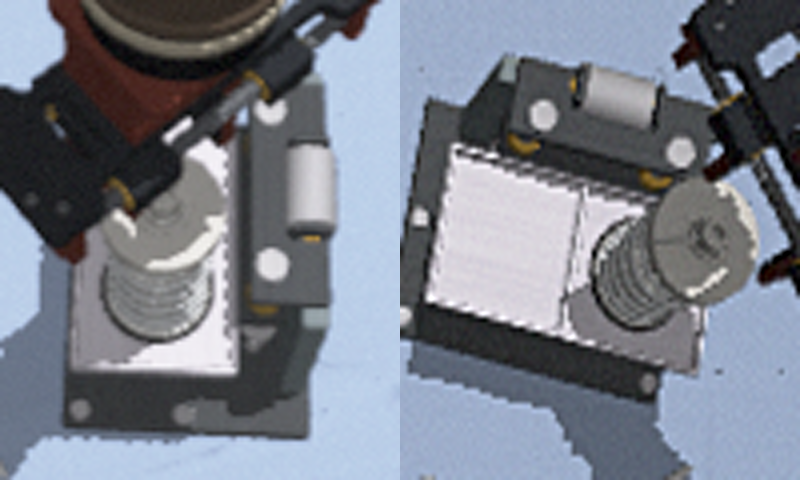

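Unit one stands free and upright, with its base at crop px (158,285) and the tray level. Now unit two.

```bash
python3 - <<'E'
from geo import *
import cv2
env.servo_line([.5,-.2428,.32],max_speed=.15)
q=np.array(env.read_q()); p=env.read_tool_pos()
q[0]+= np.arctan2(p[1],p[0])-np.arctan2(.2138,.5764)
env.move_joints(q); print(env.read_tool_pos(),env.read_time())
env.servo_line([.5764,.2138,.22],max_speed=.2)
env.servo_line([.5764,.2138,.16],max_speed=.12)
print(env.read_tool_pos(),env.read_eef_rot(),env.read_time())
a=env.read_camera("scene");b=env.read_camera("top")
o=np.hstack([cv2.resize(a[90:190,290:390],(400,400),interpolation=cv2.INTER_CUBIC),cv2.resize(b[110:210,220:320],(400,400),interpolation=cv2.INTER_CUBIC)])
cv2.imwrite("pics/g2.png",o)
E
```

```text
[0.52214127 0.19194997 0.3205933 ] 21.8333
[0.57685466 0.21397697 0.16099375] [1.12604891e-01 9.93639671e-01 3.21911516e-04 4.88370806e-04] 23.2167
```

View pics/g2.png

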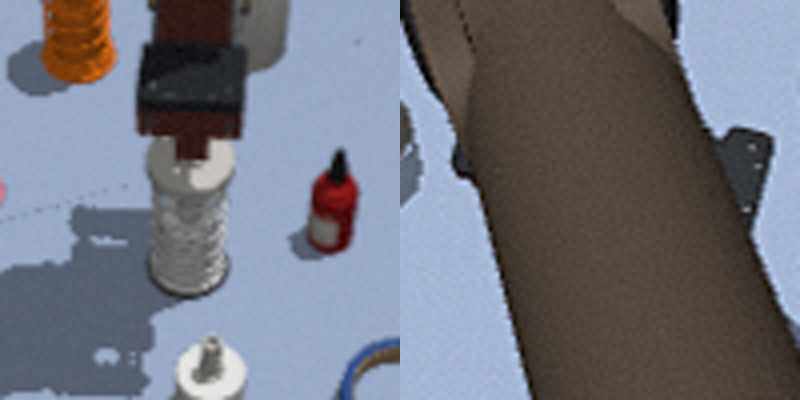

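The gripper is centred on unit two at crop px (190,160). Next: grasp, lift, carry to the left bay, and check above it.

```bash
python3 - <<'E'
from geo import *
import cv2
x,y=.5764,.2138
b0,_=avgF(30)
env.servo_line([x,y,.1325],max_speed=.06)
print(avgF(10)[0])
env.set_gripper(.0,force=40); print("grip",avgF(10)[0],env.read_width())
env.servo_line([x,y,.17],max_speed=.1)
f,s=avgF(25);print(b0,"lift",f,env.read_width())
env.servo_line([x,y,.33],max_speed=.2)
q=np.array(env.read_q()); p=env.read_tool_pos()
q[0]+= np.arctan2(p[1],p[0])-np.arctan2(-.1546,.518)
env.move_joints(q); print(env.read_tool_pos(),env.read_time())
env.servo_line([.518,-.1546,.33],max_speed=.15)
print(avgF(20)[0],env.read_width(),env.read_eef_rot(),env.read_time())
a=env.read_camera("scene");b=env.read_camera("top")
o=np.hstack([cv2.resize(a[200:340,280:400],(400,467),interpolation=cv2.INTER_CUBIC),cv2.resize(b[120:240,380:480],(390,467),interpolation=cv2.INTER_CUBIC)])
cv2.imwrite("pics/t2.png",o)
E
```

```text
[ 0.05731397 -0.01936785 -0.04810893]
grip [ 0.36588523  1.57521168 -0.08802578] 0.014085868740044978
[ 0.00333581 -0.14570703  0.10371462] lift [-0.20575231 -0.05841354 -6.51566269] 0.01424925795101083
[ 0.58906996 -0.17338164  0.32839356] 28.075
[-0.03293257  0.01146385 -6.47298243] 0.013799532964930071 [ 4.21658946e-01  9.06753714e-01 -2.87962874e-04 -1.16313551e-03] 28.8833
```

View pics/t2.png

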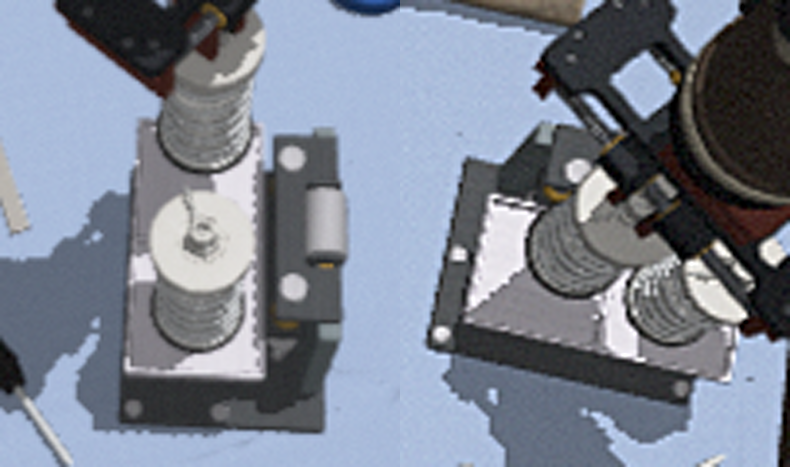

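```bash
python3 - <<'E'
from geo import *
import cv2
env.servo_line([.518,-.1546,.27],max_speed=.12)
print(lower(.518,-.1546,.248,.0,.19))
print(env.read_wrist_torque())
a=env.read_camera("scene");b=env.read_camera("top")
o=np.hstack([cv2.resize(a[200:340,280:400],(400,467),interpolation=cv2.INTER_CUBIC),cv2.resize(b[120:240,380:480],(390,467),interpolation=cv2.INTER_CUBIC)])
cv2.imwrite("pics/p3.png",o)
E
```

```text
W -6.203064981689828 [ 0.51813108 -0.15464518  0.24832702] 30.4083
0.246 -6.37; 0.244 -6.73; 0.242 -6.59; 0.24 -6.11; 0.238 -5.76; 0.236 -5.16; 0.234 -4.61; 0.232 -3.72; 0.23 -3.33; 0.228 -2.74; 0.226 -2.31; 0.224 -1.68; 
slope N/mm -0.2858166407679935 z0 0.21822355766481608 contact 0.23992651017668556
res [-1.42535702  0.09813705 -0.11523187] [ 0.51802228 -0.15457866  0.21825196] 36.075
(np.float64(-6.203064981689828), np.float64(0.21822355766481608))
[-0.06973866  0.35708692  0.00162377]
```

View pics/p3.png

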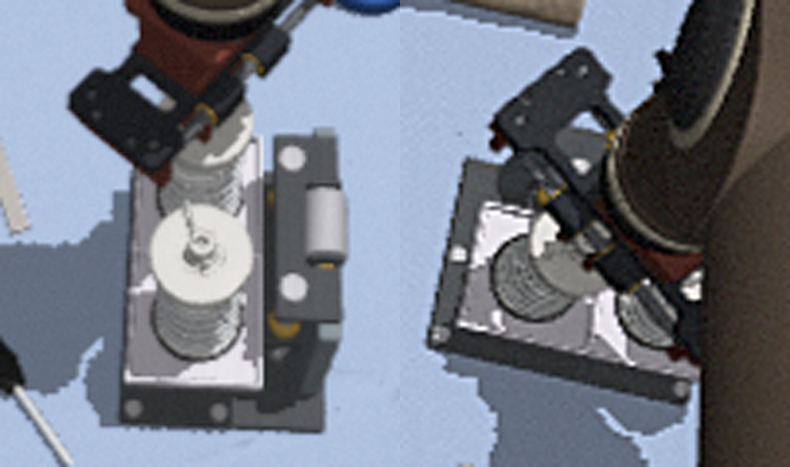

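The second base is inside its bay at top crop px (540,275). The residual is 0.1 N, so the tray carries the unit. Easing the grip, opening and retreating.

```bash
python3 - <<'E'
from geo import *
import cv2
for F in(20,8,3):
    env.set_gripper(.0,force=F); print(F,avgF(10)[0])
env.set_gripper(.020,force=3);print(avgF(15)[0],env.read_width())
env.set_gripper(.045,force=40)
env.servo_line([.518,-.1546,.34],max_speed=.1)
q=np.array(env.read_q());q[0]-=0.8
env.move_joints(q); print(env.read_tool_pos(),env.read_time())
a=env.read_camera("scene");b=env.read_camera("top")
cv2.imwrite("pics/f1.png",a)
o=np.hstack([cv2.resize(a[200:340,280:400],(400,467),interpolation=cv2.INTER_CUBIC),cv2.resize(b[120:240,380:480],(390,467),interpolation=cv2.INTER_CUBIC)])
cv2.imwrite("pics/f2.png",o)
E
```

```text
20 [-1.76071086e+00 -9.28493064e-04 -1.60112142e-01]
8 [-1.09497453  0.28320867 -0.04332826]
3 [-1.46376492  0.08608581  0.04327782]
[ 0.05514053 -0.06894689  0.13680718] 0.020232292473352745
[0.4722896  0.26236506 0.33934076] 41.0417
```

View pics/f1.png

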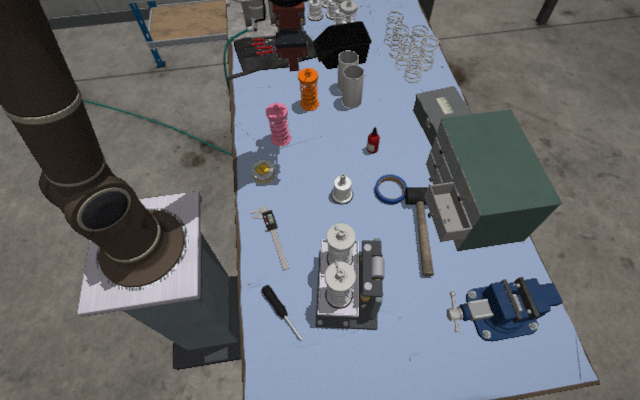

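View pics/f2.png

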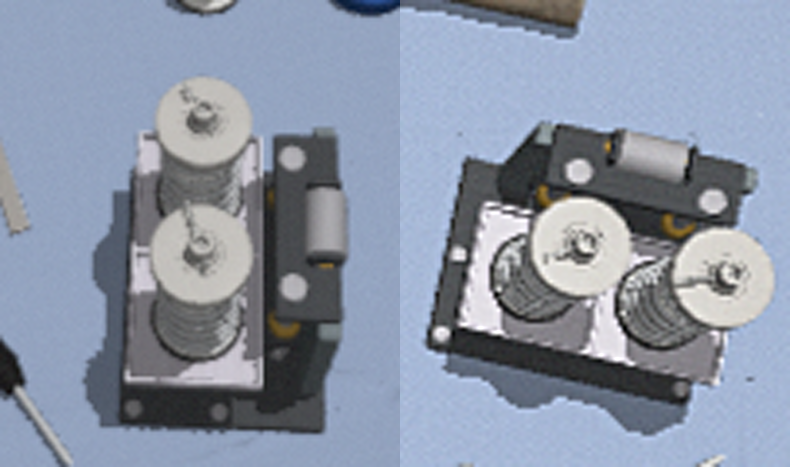

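Both units stand upright, one per bay, at scene px (341,232) and (340,275). The piston at (342,187) and the orange and pink look-alikes haven't moved, and the robot is clear.

```bash
python3 - <<'E'
from rig import env
print(env.read_time(),env.close_job())
E
```

```text
the job is handed in; nothing more can be done
41.1417 None
```

Both spring units now stand upright on the lift's tray, one in each bay, and the job was handed in at 41.1 s (limit 67 s).

- **Placing:** I gripped each unit by its pin; both weighed about 6.4 N. I lowered each in 2 mm steps until the tray carried its weight, with only about 0.1 N left on the gripper. I then eased the grip before letting go.
- **Tray:** It sank steadily under load, about 3.5 mm per newton, which is within the stated range. The floor height felt at contact was about 131 mm, while the camera estimate was about 126 mm. Both are within the stated range, and I went by the felt contact.
- **Last pictures:** Both units are upright and inside the rims, and the gripper is clear of everything. The lone piston and the orange and pink look-alikes are where they were.
- **Sideways force:** The wrist read about 1 to 1.5 N sideways while each unit was seated but still held. This was probably a slight tilt in the grip. It disappeared on release, with no visible movement in the pictures.

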